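# Lift the block out of the dry-bath heater with the screw-in lifting rod

## Task

Take the lifting rod from its stand, feel its end into the slotted hole of the block sunk in the dry-bath heater (how the slot is turned differs a little from block to block), screw it in clockwise by a quarter turn until it stops, and pull the block straight up out of the well. Stand it gently upright in the steel cooling tray with the rod still screwed in, and let go. Never force the rod, and leave the other things where they are.

Things in the scene. Friction and masses are not known exactly. Their poses are not given: they have to be found in the camera images.
- rod: Steel lifting rod, 90 mm long, 0.14 kg, hanging upright in its stand. Origin: its lower tip; z up the rod, x along cross pin and handle. Round nose 9 mm thick, stem 10 mm, collar 40 mm across from 42 to 47 mm above the tip (rests on the stand's top). A half turn changes nothing.
- stand: Grey block 64 x 64 x 60 mm high, fixed, with an upright hole 30 mm across through its middle, from which the rod is lifted straight up. Origin: centre of its underside, z up.
- heater: White dry-bath heater, fixed, 160 (x) x 140 (y) x 90 mm high, black display on top. Origin: centre of its underside, z up. Its square well, 53 x 53 mm, has its axis 20 mm from the origin along +x and a floor 42 mm above the bench.
- well (a point): Centre of the well's mouth, level with the heater's top (90 mm above the bench), axes as the heater's.
- insert: Aluminium heating block 50 x 50 mm, 43.5 mm high, 0.25 to 0.42 kg, sunk in the well with 1.5 mm play all round, so it cannot be gripped itself. A square steel bush (31 mm) is pressed into its middle, its top 45 mm above the block's underside (3 mm below the heater's top). Origin: centre of its underside, z up. Two spring pads rub on it: pulling it up takes about 7 to 15 N. The well keeps it from turning.
- tray: Steel cooling tray 130 x 130 mm, fixed, walls 4 mm thick and 14 mm high, floor 5 mm thick (black mat). Origin: centre of its underside, z up.
- tray_in (a point): Centre of the tray's floor, 5 mm above the bench.
- rack: White tube rack with yellow-capped tubes, 60 x 130 mm, 84 mm high: leave it alone. Origin: centre of its underside.
- reagent: White bottle, 64 mm across, 130 mm high: leave it alone. Origin: centre of its underside.
- mouse: Black computer mouse, 100 x 60 x 22 mm: leave it alone. Origin: centre of its underside.
- handle (a point): Middle of the rod's black flat handle, 73 mm above the tip: 38 mm along the rod's x, 12 mm thick along y, 34 mm high. Grip it from above across the 12 mm.
- pin (a point): Middle of the rod's cross pin, 9 mm above the tip: 6 mm thick, 24 mm long, along the rod's x. It sticks out 7 mm on either side of the stem.
- hole (a point): Middle of the bush's top, axes as the BLOCK's. A bore 12.6 mm wide crossed by a slot 8.5 x 28 mm. The slot lies anywhere within 23 degrees of the block's y: the pose does not tell, look or feel. The pin enters only along the slot (within 5 degrees, centred within 1.2 mm); else it rides on the bush, tip 6 mm below the bush's top. Entered, it drops onto a ledge: tip 21 mm below the top.
- stop (a point): Point on the block's axis 20 mm above its underside: here is the rod's tip when screwed home and pressed down. From the slot a clockwise turn (from above) of about 90 degrees runs the pin down a thread under a lip to a solid stop: the tip falls 4 mm, all in the last 60 degrees, with 2 mm axial play. Pulled up, the tip is 22 mm above the underside. Anticlockwise is blocked.
There are look-alikes about, which are no part of the job. Several things have the shape of the tray; the one meant has the colours described above. What is shaped like the insert but yellow is not meant.

How it is judged (in metres and radians):
On the way, in this order (a step that is already met when the one before it is completed fails the run):
1. the rod is screwed into the block: its tip is less than 23 mm above the block's underside, on its axis (z of rod in the frame of insert below 0.023 m and horizontal distance between rod and insert below 0.004 m), for 0.2 s.
2. the block hangs clear above the heater's top, on the rod (z of insert in the frame of heater above 0.092 m and z of rod in the frame of insert below 0.025 m), for 0.1 s.
At the end, for the whole second after the job is handed in: The block stands upright and still on the tray's floor, within 40 mm of its centre each way, with the rod still screwed in (tip less than 23.5 mm above the block's underside), released (z of insert in the frame of tray_in between -0.004 and 0.004 m and x of insert in the frame of tray_in between -0.04 and 0.04 m and y of insert in the frame of tray_in between -0.04 and 0.04 m and angle between insert's own z axis and vertical below 0.06 rad and linear speed of insert below 0.02 m/s and z of rod in the frame of insert below 0.0235 m and horizontal distance between rod and insert below 0.006 m and linear speed of rod below 0.03 m/s); the robot touches nothing.
It fails at once if rod and block are forced against each other with more than 60 N (contact force between rod and insert above 60 N).
It fails at once if the block is forced against the heater with more than 75 N (contact force between insert and heater above 75 N).
It fails at once if the block strikes or is pressed on the tray with more than 45 N (contact force between insert and tray above 45 N).
It fails at once if the block is tipped by more than 20 degrees (angle between insert's own z axis and vertical above 0.35 rad).
It fails at once if rack, bottle or mouse is moved by more than 20 mm (distance of any of rack, reagent, mouse from where it was at the start of the episode above 0.02 m).
It also fails if it takes over 72 s, if anything falls off the work surface, if the arm or the gripper's body presses on something with over 40 N, if the wrist force passes 120 N, or if a joint passes its speed limit or range.

## Robot

A 6-joint arm with a two-finger parallel gripper is mounted at the origin on the work surface. World frame = base frame: x ahead of the robot, y to its left, z up, the work surface at z = 0. Lengths are in mm, angles in rad, forces in N, time in s.
With the tool pointing down it reaches from about 250 to 775 mm from the base axis. Payload 4 kg.
Tool frame: the origin (TCP) lies midway between the tips of the shut fingers; the grasp point (between the pads) lies 19 mm behind it (r.grasp_offset is the distance from the TCP to the grasp point, in mm); y points along the fingers, z is the direction in which the jaws open and shut, and the axes are right-handed (so a half turn about y gives the same grasp; the last joint's range is limited). The gripper opens to 94 mm and grips with 3 to 60 N. Pads are 16 mm wide; open, the fingers measure 119 mm over their backs; the gripper's body (75 mm by 177 mm) begins 78 mm behind the grasp point.
Start: joints at [-1.212, 0.087, 1.371, -0, 1.684, -0.103], TCP at [245.06, -492.412, 167.806] pointing down, gripper open.
Joint ranges: [-3.1, 3.1], [-0.76, 2.03], [0.27, 2.55], [-1.08, 4.22], [0.17, 2.65], [-2.57, 2.57]. Speed limits (rad/s): [2.79, 2.79, 3.14, 3.14, 3.14, 3.14].

## Interface

Orientations are given as a 3x3 rotation matrix whose columns are the frame's x, y, z axes.
In Python, from bench import r gives the robot as it stands.
- The arm moves only by the tool apply_moves, never from a script. Its argument "targets" is a list of rows, each a list of 3 entries, a list of its own where there are three numbers: the turn, a rotation vector about the tool's x, y, z in rad, then the shift along the tool's x, y, z in mm, then the opening, from 0 (shut) to 1 (fully open). In form: [[[ax, ay, az], [tx, ty, tz], hand], ...]. A call has exactly 8 rows; each row is the pose to reach, as a shift and turn from the pose commanded when the call began, along the tool's axes at that moment; what a row does not reach only later rows make up. A row lasts 1/10 s, in which the tool goes at most 50 mm and 8.59 degrees, less where a joint would pass 70% of its speed; a pose out of reach is approached as far as the arm can. A call with a gripper value outside its range is refused whole. The fingers move at their own pace and stop on an object; "newtons" is the grip in N (left out, the last holds). Time passes only in rows, so rows that repeat a pose let the fingers close, or fill a call up. It gives the time, the measured TCP pose, the force and the opening at its end, in the units of the state.
- r.observe(): the state, without advancing time (a new reading comes with each control period).
- r.grab_frame(name): name is "scene" or "top" or "wrist"; returns the picture (420x560x3 uint8, red, green, blue); there is no depth.
- r.camera_info(name): a dict with "vfov" (degrees; the focal length in pixels is half the picture's height over the tangent of half this angle, whatever the lens; pixels are square), "cx", "cy" (the principal point, pixels), "distortion" ([k1, k2, p1, p2, k3] as OpenCV has them; the pictures are not rectified), "R" (3x3) and "t" (3): a world point X has camera coordinates R X + t. Camera axes: x right, y down, z forward; pixel columns grow to the right and rows downward; lengths in mm; the calibration is good to about 2 mm. A picture is of the moment at which its call begins: read the wrist's pose just before it. camera_info takes no time and is no camera call; for the wrist camera it gives the pose at the moment of the call.
- r.close_job(): hands the job in, once; it reports no verdict.
The state is a dict: "clock": time; "joints": joint angles; "dq": joint speeds; "joint_torque": joint torques, N m; "tool_pos": TCP position; "orientation": TCP orientation; "force": force on the tool from outside, world axes, zero at the start; "torque": the same for the moment, N m; "gripper_width": finger opening in mm.
Only numpy, scipy, OpenCV 4.12 (cv2) and the standard library are available. Lean on these libraries where they do the work, as an engineer would, in place of code of your own. Each camera call takes 0.05 s, during which the arm holds its last target. There are 200 camera calls.

## Working session

There is one attempt and no reset: what is moved stays moved. The work goes in short steps, Python scripts to look and compute and a tool call to move; the robot and the scene stay as the last step left them, time stands still between calls to the robot, and variables do not carry over. Pictures are saved under pics/ and viewed, about 8 in all and at most 12, crops included, and the job is handed in when it is done.

Besides the shell and the picture viewer there is one more tool, called as name(argument=value, ...) on one line, values as JSON. apply_moves: Moves the arm, as the interface text tells. Its arguments: {"type":"object","properties":{"targets":{"type":"array","items":{"type":"array"}},"newtons":{"type":"number"}},"required":["targets"]}

```bash
ls; mkdir -p pics; cat > h.py <<'E'
import numpy as np, cv2
from bench import r
def K(n):
    c=r.camera_info(n); f=210/np.tan(np.radians(c['vfov'])/2)
    return c,np.array([[f,0,c['cx']],[0,f,c['cy']],[0,0,1.]])
def ray(n,uv,z,c=None):
    c,k=c or K(n); R=np.array(c['R']);t=np.array(c['t'])
    p=cv2.undistortPoints(np.array(uv,float).reshape(-1,1,2),k,np.array(c['distortion'],float)).reshape(-1,2)
    d=np.c_[p,np.ones(len(p))]@R; o=-R.T@t
    return o+d*((z-o[2])/d[:,2])[:,None]
def proj(n,X,c=None):
    c,k=c or K(n); R=np.array(c['R']);t=np.array(c['t'])
    return cv2.projectPoints(np.array(X,float).reshape(-1,1,3),cv2.Rodrigues(R)[0],t,k,np.array(c['distortion'],float))[0].reshape(-1,2)
def save(n,f):
    c=K(n); im=r.grab_frame(n); cv2.imwrite(f,im[:,:,::-1]); return im,c
E
python3 - <<'E'
from h import *
s=r.observe(); print({k:np.round(v,3).tolist() for k,v in s.items()})
a,_=save('top','pics/top.png'); b,_=save('scene','pics/scene.png')
for n in('top','scene','wrist'):
    c=r.camera_info(n); print(n,c['vfov'],c['distortion'],np.round(-np.array(c['R']).T@c['t']),np.round(c['R'],2).tolist())
cv2.imwrite('pics/top2.png',cv2.resize(a,(800,600),interpolation=cv2.INTER_CUBIC)[:,:,::-1])
E
```

```text
pics
{'clock': 0.0, 'joints': [-1.212, 0.088, 1.372, -0.0, 1.684, -0.103], 'dq': [-0.001, -0.0, 0.001, -0.002, -0.001, -0.002], 'joint_torque': [-0.001, -34.018, -30.243, 0.072, 0.033, -0.0], 'tool_pos': [244.837, -491.805, 166.638], 'orientation': [[-0.895, -0.001, 0.446], [-0.446, 0.002, -0.895], [-0.0, -1.0, -0.002]], 'force': [-0.202, -1.552, 0.009], 'torque': [-0.064, 0.019, -0.013], 'gripper_width': 93.537}
top 48.17551646483778 [-0.14587703  0.          0.          0.          0.        ] [ 267. -124. 1493.] [[0.0, -1.0, 0.0], [-0.98, -0.0, -0.19], [0.19, -0.0, -0.98]]
scene 51.68594375355822 [0.0388318 0.        0.        0.        0.       ] [1171.  442.  831.] [[-0.69, 0.73, 0.01], [0.47, 0.45, -0.76], [-0.55, -0.52, -0.65]]
wrist 70.13312978198252 [-0.0121425  0.         0.         0.         0.       ] [ 307. -462.  384.] [[0.45, -0.9, -0.0], [-0.87, -0.43, 0.23], [-0.21, -0.1, -0.97]]
```

View pics/top2.png

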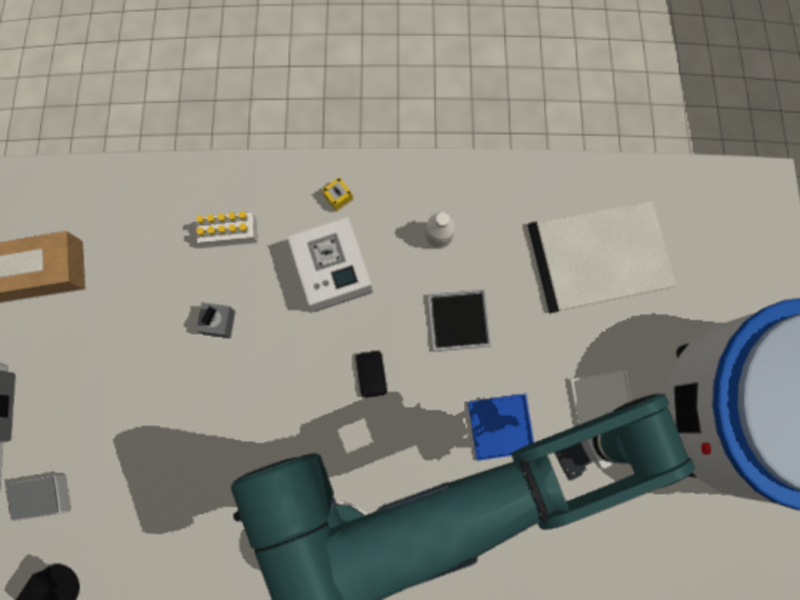

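View pics/scene.png

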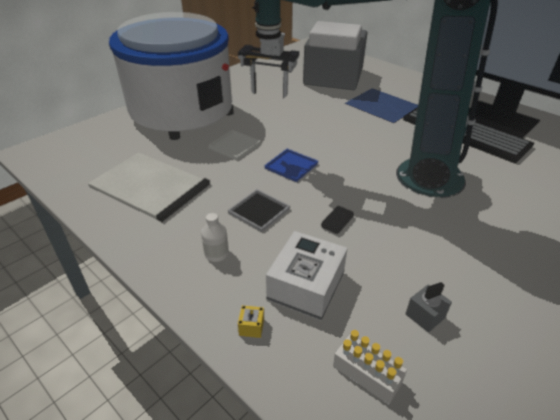

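The top view (800 px wide) shows the rod in its stand at about (213,320), the heater at (328,262) with its well at (326,252), and the grey tray with the black mat at (458,320). The blue tray, the clear tray and the yellow block are the look-alikes.

```bash
python3 - <<'E'
from h import *
q=lambda *a:np.array(a)*.7
print('handle',ray('top',q(209,315),90)); print('collar',ray('top',q(215,320),65)); print('stand corners z60',ray('top',[q(203,304),q(234,307),q(230,336),q(198,332)],60))
print('heater corners',ray('top',[q(288,237),q(349,220),q(371,290),q(312,306)],90))
print('bush',ray('top',q(326,252),87)); print('tray',ray('top',[q(427,293),q(486,290),q(490,347),q(430,351)],14))
print('scene: handle',ray('scene',(434,291),85),'bush',ray('scene',(305,267),87),'tray',ray('scene',(259,209),5))
a=cv2.imread('pics/top.png')[120:260,110:360]
cv2.imwrite('pics/topc.png',cv2.resize(a,(800,448),interpolation=cv2.INTER_CUBIC))
E
```

```text
handle [[501.92736442 264.57739259  90.        ]]
collar [[495.10750658 257.61670841  65.        ]]
stand corners z60 [[531.39477277 287.59644339  60.        ]
 [524.80715422 217.99447807  60.        ]
 [460.83476592 224.11570728  60.        ]
 [469.2838647  295.59266588  60.        ]]
heater corners [[674.40959439  99.0603901   90.        ]
 [712.73423513 -33.46330509  90.        ]
 [556.65425884 -82.59535981  90.        ]
 [521.80579552  42.88761827  90.        ]]
bush [[641.29888352  15.62008293  87.        ]]
tray [[ 565.54457485 -206.37697706   14.        ]
 [ 572.6242004  -339.90172322   14.        ]
 [ 443.20740531 -345.6702465    14.        ]
 [ 434.47498855 -211.87582187   14.        ]]
scene: handle [[496.29647204 265.50140484  85.        ]] bush [[640.76830194  17.69947223  87.        ]] tray [[ 503.93595098 -278.62762316    5.        ]]
```

View pics/topc.png

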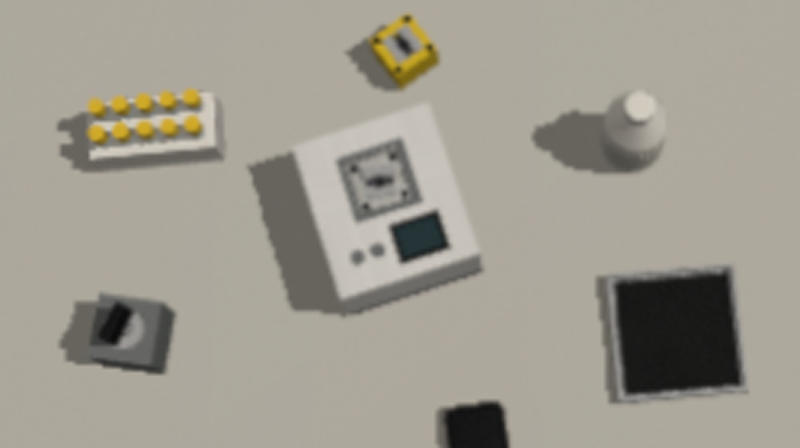

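```bash
cat >> h.py <<'E'
def go(x,y,z,yaw=None):
    """turn and shift (tool axes) to TCP x,y,z [mm], tool-z yaw [deg]"""
    s=r.observe(); R=np.array(s['orientation']); p=np.array(s['tool_pos'])
    yn=np.degrees(np.arctan2(R[1,2],R[0,2])); yaw=yn if yaw is None else yaw
    a=np.radians(yaw); T=np.array([[np.sin(a),0,np.cos(a)],[-np.cos(a),0,np.sin(a)],[0,-1,0]])
    rv=cv2.Rodrigues(R.T@T)[0].ravel()
    print('t',s['clock'],'pos',np.round(p,1),'yaw',round(yn,2),'F',np.round(s['force'],1),'w',round(s['gripper_width'],1))
    print('turn',np.round(rv,3),'shift',np.round(R.T@(np.array([x,y,z])-p),1))
E
python3 -c "
from h import *
go(640,16,125,17)"
```

```text
t 0.1 pos [ 244.9 -491.9  166.7] yaw -63.54 F [0.  1.2 1. ] w 93.6
turn [ 1.000e-03 -1.406e+00 -2.000e-03] shift [-580.    42.4 -278.5]
```

apply_moves(targets=[[[0,-1.406,0],[-580,0,-278],1],[[0,-1.406,0],[-580,0,-278],1],[[0,-1.406,0],[-580,0,-278],1],[[0,-1.406,0],[-580,0,-278],1],[[0,-1.406,0],[-580,0,-278],1],[[0,-1.406,0],[-580,0,-278],1],[[0,-1.406,0],[-580,0,-278],1],[[0,-1.406,0],[-580,0,-278],1]])

```text
clock: 0.9
tool_pos: [491.6, -175.0, 167.4]
orientation: [[0.097, -0.0, 0.995], [-0.995, -0.0, 0.097], [0.0, -1.0, -0.0]]
force: [0.4, -0.8, -0.3]
gripper_width: 94.0
```

```bash
python3 -c "
from h import *
go(640,16,125,17)"
```

```text
t 0.9 pos [ 491.6 -175.   167.4] yaw 5.57 F [ 0.4 -0.8 -0.3] w 94.0
turn [ 0.  -0.2 -0. ] shift [-175.7   42.4  166.2]
```

apply_moves(targets=[[[0,-0.2,0],[-175,0,166],1],[[0,-0.2,0],[-175,0,166],1],[[0,-0.2,0],[-175,0,166],1],[[0,-0.2,0],[-175,0,166],1],[[0,-0.2,0],[-175,42,166],1],[[0,-0.2,0],[-175,42,166],1],[[0,-0.2,0],[-175,42,166],1],[[0,-0.2,0],[-175,42,166],1]])

```text
clock: 1.7
tool_pos: [640.0, 11.4, 126.2]
orientation: [[0.286, -0.0, 0.958], [-0.958, -0.001, 0.286], [0.001, -1.0, -0.001]]
force: [0.8, -0.5, 0.2]
gripper_width: 93.7
```

```bash
python3 - <<'E'
from h import *
go(640,16,125,17)
im,c=save('wrist','pics/w1.png')
print(proj('wrist',[[640,16,87]],c))
u=proj('wrist',[[640,16,87]],c)[0].astype(int)
x,y=max(u[0]-75,0),max(u[1]-75,0)
cc=im[y:y+150,x:x+150,::-1]; print(x,y)
big=np.hstack([im[:,:,::-1], cv2.copyMakeBorder(cv2.resize(cc,(240,240)),0,180,0,0,0)])
cv2.imwrite('pics/w1v.png',big)
E
```

```text
t 1.7 pos [640.   11.4 126.2] yaw 16.62 F [ 0.8 -0.5  0.2] w 93.7
turn [ 0.001 -0.007  0.001] shift [-4.4  1.2  1.3]
[[275.49335901 215.2743604 ]]
200 140
```

View pics/w1v.png

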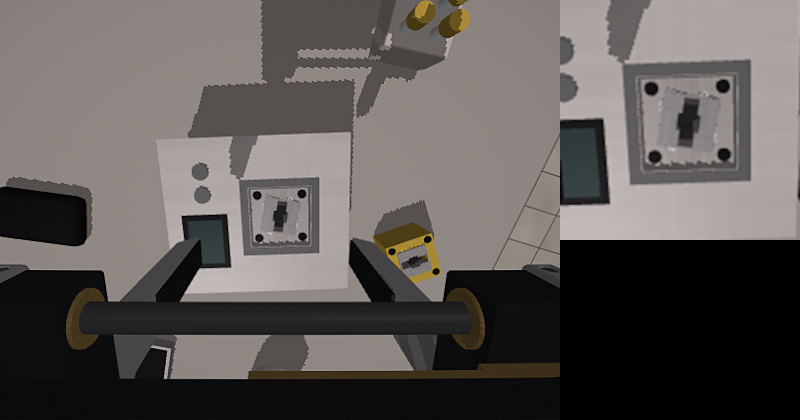

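The wrist view shows the well at (280,215), with the slot leaning a little from vertical and four dark dots at the block's corners. I'll measure all of these.

```bash
python3 - <<'E'
from h import *
im=cv2.imread('pics/w1.png'); c=K('wrist')
g=cv2.cvtColor(im,cv2.COLOR_BGR2GRAY)[175:258,236:325]
for th in (50,60,75,90):
    n,l,st,ce=cv2.connectedComponentsWithStats((g<th).astype(np.uint8))
    for i in range(1,n):
        if st[i,4]>12:
            ys,xs=np.where(l==i); z=87 if st[i,4]>100 else 85.5
            P=ray('wrist',np.c_[xs+236,ys+175],z,c)[:,:2]; m=P.mean(0)
            w,v=np.linalg.eigh(np.cov((P-m).T)); rc=cv2.minAreaRect((P*10).astype(np.float32))
            print(th,st[i,4],np.round(m,1),'pca',round(np.degrees(np.arctan2(*v[::-1,1]))%180,1),'rect',np.round(np.array(rc[0])/10,1),np.round(np.array(rc[1])/10,1),round(rc[2],1))
E
```

```text
50 52 [656.9  40.3] pca 137.1 rect [656.9  40.3] [6.1 6.3] 17.6
50 49 [619.6  27.9] pca 7.8 rect [619.5  27.8] [6.2 5.3] 16.5
50 202 [643.8  16.4] pca 95.9 rect [644.3  16.7] [10.6 20.1] 16.5
50 43 [632.3  -9.4] pca 87.2 rect [632.3  -9.2] [5.5 6.7] 15.7
50 47 [669.3   3.1] pca 116.5 rect [669.4   2.8] [5.5 6.7] 17.7
60 54 [656.9  40.4] pca 138.2 rect [656.9  40.3] [6.1 6.3] 17.6
60 53 [619.5  27.9] pca 168.2 rect [619.5  27.8] [6.1 7.1] 15.9
60 255 [644.1  17.2] pca 97.1 rect [643.8  16.9] [11.5 22.8] 16.6
60 45 [632.1  -9.4] pca 91.1 rect [632.   -9.4] [6.4 6.6] 78.8
60 49 [669.5   3.2] pca 116.1 rect [669.8   2.9] [6.4 6.7] 16.5
75 17 [663.6  40.9] pca 108.1 rect [663.6  40.9] [ 0.  14.2] 18.1
75 54 [656.9  40.4] pca 138.2 rect [656.9  40.3] [6.1 6.3] 17.6
75 55 [619.6  27.8] pca 131.1 rect [619.5  27.8] [6.1 7.1] 15.9
75 308 [644.4  15.8] pca 97.2 rect [644.4  15.7] [11.8 26.9] 7.9
75 24 [670.   21.5] pca 108.1 rect [670.   21.5] [ 0.  21.2] 18.1
75 49 [632.2  -9.4] pca 106.0 rect [632.1  -9.4] [6.6 6.7] 44.2
75 53 [669.6   2.9] pca 112.9 rect [669.6   3.1] [6.5 7.5] 61.0
90 884 [658.2  32.1] pca 145.8 rect [644.7  14.8] [67.9 68.2] 18.5
90 347 [654.1  -1.3] pca 36.8 rect [644.7  14.9] [51.8 52.4] 18.1
90 57 [656.8  40.4] pca 92.2 rect [656.9  40.4] [6.1 6.3] 17.6
90 60 [619.5  27.9] pca 110.0 rect [619.5  27.8] [6.9 6.8] 61.4
90 327 [644.4  15.8] pca 98.0 rect [644.3  15.6] [12.3 27.5] 7.9
90 13 [621.7   1.9] pca 107.3 rect [621.7   1.9] [ 0.8 11.2] 20.1
90 15 [651.3 -19.1] pca 16.5 rect [651.3 -19.1] [12.9  0. ] 16.5
```

```bash
python3 -c "
from h import *
go(497,258,150,60)"
```

```text
t 1.75 pos [640.4  11.  127.2] yaw 16.58 F [0.5 0.1 0.4] w 94.1
turn [-0.001 -0.758  0.002] shift [-277.6  -23.2  -66.9]
```

apply_moves(targets=[[[0,-0.1,0],[-20,-23,-5],1],[[0,-0.758,0],[-278,-23,-67],1],[[0,-0.758,0],[-278,-23,-67],1],[[0,-0.758,0],[-278,-23,-67],1],[[0,-0.758,0],[-278,-23,-67],1],[[0,-0.758,0],[-278,-23,-67],1],[[0,-0.758,0],[-278,-23,-67],1],[[0,-0.758,0],[-278,-23,-67],1]])

```text
clock: 2.55
tool_pos: [496.2, 260.1, 150.8]
orientation: [[0.868, 0.003, 0.497], [-0.497, 0.001, 0.868], [0.003, -1.0, 0.002]]
force: [-0.1, -0.4, 0.2]
gripper_width: 93.5
```

```bash
python3 - <<'E'
from h import *
go(497,258,150,60)
im,c=save('wrist','pics/w2.png')
print(proj('wrist',[[497,258,90]],c))
u=proj('wrist',[[497,258,90]],c)[0].astype(int)
x,y=max(u[0]-80,0),max(u[1]-80,0)
cc=im[y:y+160,x:x+160,::-1]; print(x,y)
big=np.hstack([cv2.resize(im[:,:,::-1],(400,300)), cv2.resize(cc,(400,400))[:300]]) if 0 else cv2.resize(cc,(480,480))
cv2.imwrite('pics/w2v.png',big)
E
```

```text
t 2.55 pos [496.2 260.1 150.8] yaw 60.18 F [-0.1 -0.4  0.2] w 93.5
turn [-0.002  0.003  0.003] shift [ 1.7  0.8 -1.5]
[[272.73316132 215.38138912]]
192 135
```

View pics/w2v.png

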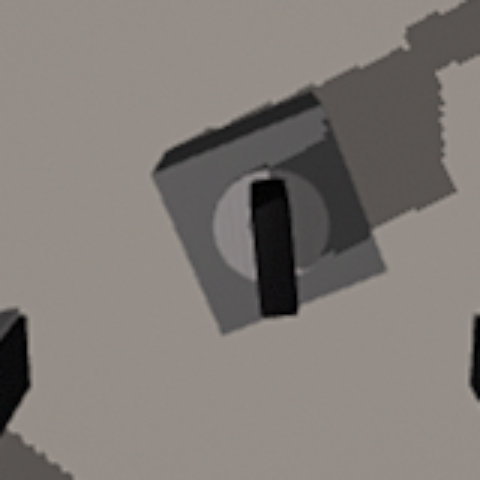

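The rod's handle is the black bar at about (282,217) in the full wrist picture, nearly in line with the tool's x axis. The collar disc shows beneath it.

```bash
python3 - <<'E'
from h import *
im=cv2.imread('pics/w2.png'); c=K('wrist')
g=cv2.cvtColor(im,cv2.COLOR_BGR2GRAY)
sub=g[185:245,262:305]
for th in (35,45,55):
    n,l,st,ce=cv2.connectedComponentsWithStats((sub<th).astype(np.uint8)); i=1+np.argmax(st[1:,4])
    ys,xs=np.where(l==i); P=ray('wrist',np.c_[xs+262,ys+185],108,c)[:,:2]
    rc=cv2.minAreaRect((P*10).astype(np.float32)); m=P.mean(0); w,v=np.linalg.eigh(np.cov((P-m).T))
    print(th,st[i,4],np.round(m,1),round(np.degrees(np.arctan2(*v[::-1,1])),1),np.round(np.array(rc[0])/10,1),np.round(np.array(rc[1])/10,1),rc[2])
    hh=ray('wrist',cv2.boxPoints(cv2.minAreaRect(np.c_[xs+262,ys+185].astype(np.float32))),108,c); print(np.round(hh[:,:2],1).tolist())
# stand top corners from crop (x3)
C=np.array([[153,172],[313,95],[386,270],[222,334]])/3+[192,135]
P=ray('wrist',C,60,c); print(np.round(P,1).tolist(),P.mean(0))
E
```

```text
35 549 [500.1 265.9] 155.5 [500.2 265.9] [11.1 41.7] 65.1793441772461
[[479.0, 269.6], [483.5, 279.5], [521.5, 262.4], [516.8, 252.1]]
45 559 [500. 266.] 155.3 [500.  265.9] [11.2 42.2] 65.41057586669922
[[478.5, 269.7], [483.1, 279.7], [521.6, 262.4], [516.8, 251.9]]
55 568 [500. 266.] 155.0 [500.1 265.9] [11.3 42.5] 65.17120361328125
[[478.4, 269.7], [483.1, 279.8], [521.8, 262.4], [517.0, 251.9]]
[[467.4, 238.3, 60.0], [471.9, 299.2, 60.0], [539.0, 291.8, 60.0], [530.6, 229.0, 60.0]] [502.20899896 264.56394482  60.        ]
```

```bash
python3 -c "
from h import *
go(502,264.8,73,65)"
```

```text
t 2.6 pos [497.1 258.7 150.4] yaw 60.07 F [ 0.7 -1.  -1.2] w 94.2
turn [-0.001 -0.086  0.003] shift [ 1.  77.4  7.6]
```

apply_moves(targets=[[[0,-0.086,0],[1,0,7.6],1],[[0,-0.086,0],[1,30,7.6],1],[[0,-0.086,0],[1,55,7.6],1],[[0,-0.086,0],[1,77,7.6],1],[[0,-0.086,0],[1,77,7.6],0.6],[[0,-0.086,0],[1,77,7.6],0.4],[[0,-0.086,0],[1,77,7.6],0.25],[[0,-0.086,0],[1,77,7.6],0.25]], newtons=30)

```text
clock: 3.4
tool_pos: [502.6, 265.6, 73.7]
orientation: [[0.906, 0.003, 0.423], [-0.423, 0.001, 0.906], [0.003, -1.0, 0.002]]
force: [0.4, 0.6, -0.3]
gripper_width: 65.3
```

```bash
python3 - <<'E'
from h import *
for i in range(3):
    go(502,264.8,73,65)
    im,c=save('wrist',f'pics/w3{i}.png')
E
```

```text
t 3.4 pos [502.6 265.6  73.7] yaw 64.98 F [ 0.4  0.6 -0.3] w 65.3
turn [-0.002 -0.     0.003] shift [-0.2  0.7 -0.9]
t 3.45 pos [502.3 265.7  73.5] yaw 65.0 F [-0.   0.7  0.4] w 61.6
turn [-0.002  0.     0.002] shift [ 0.1  0.5 -0.9]
t 3.5 pos [502.  265.8  73.2] yaw 65.02 F [ 0.  -0.1 -0.1] w 57.4
turn [-0.002  0.     0.002] shift [ 0.4  0.2 -0.9]
```

View pics/w32.png

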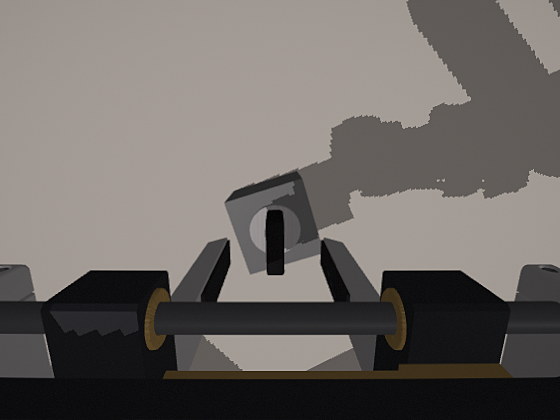

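The handle at (274,242) lies between the fingers (near x=230 and x=322). I'll close on it.

apply_moves(targets=[[[0,0,0],[0,0,0],0.2],[[0,0,0],[0,0,0],0.1],[[0,0,0],[0,0,0],0],[[0,0,0],[0,0,0],0],[[0,0,0],[0,0,0],0],[[0,0,0],[0,0,0],0],[[0,0,0],[0,0,0],0],[[0,0,0],[0,0,0],0]], newtons=30)

```text
clock: 4.35
tool_pos: [501.1, 265.6, 71.7]
orientation: [[0.907, -0.0, 0.422], [-0.422, -0.0, 0.907], [0.0, -1.0, -0.0]]
force: [-0.4, -0.0, -1.0]
gripper_width: 0.3
```

The gripper closed to 0.3 mm, so it missed. I'll check where the grasp point falls in the picture.

```bash
python3 - <<'E'
from h import *
go(502,264.8,73,65); print(r.grasp_offset)
im,c=save('wrist','pics/w4.png')
p=np.array(r.observe()['tool_pos']); print(proj('wrist',[p,p+[0,0,19]],c))
c4=im[150:310,180:380,::-1]
t=r.grab_frame('scene')[230:350,370:500,::-1]
cv2.imwrite('pics/w4v.png',np.hstack([cv2.resize(c4,(500,400)),cv2.resize(t,(300,400))]))
E
```

```text
t 4.35 pos [501.1 265.6  71.7] yaw 65.03 F [-0.4 -0.  -1. ] w 0.3
turn [0. 0. 0.] shift [ 1.2 -1.3 -0.3]
18.8
[[274.41678312 232.60537355]
 [274.38320702 240.69364891]]
```

View pics/w4v.png

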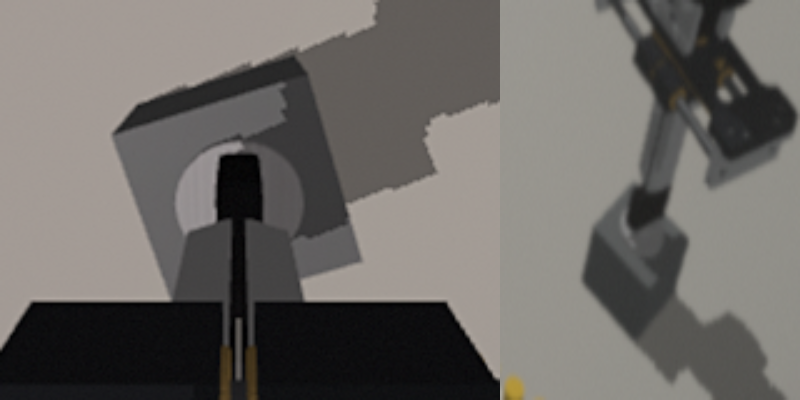

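```bash
python3 - <<'E'
from h import *
s=r.observe();p=np.array(s['tool_pos']);x=np.array([.907,-.422,0]);z=np.array([.422,.907,0]);o=np.array([p[0],p[1],0])
for n in('wrist','scene'):
  for nm,a,h in(('near bot',-19,74),('near top',-19,108),('far top',19,108),('pad near tip',-8,72),('pad far tip',8,72),('pad near z108',-8,108),('pad near z140',-8,140),('collar',0,65)):
    print(n,nm,np.round(proj(n,[o+a*x-6*z+[0,0,h],o+a*x+6*z+[0,0,h]]),0).tolist())
E
```

```text
wrist near bot [[266.0, 209.0], [283.0, 209.0]]
wrist near top [[265.0, 221.0], [284.0, 221.0]]
wrist far top [[265.0, 277.0], [284.0, 277.0]]
wrist pad near tip [[266.0, 223.0], [282.0, 223.0]]
wrist pad far tip [[267.0, 243.0], [282.0, 243.0]]
wrist pad near z108 [[265.0, 238.0], [284.0, 238.0]]
wrist pad near z140 [[263.0, 256.0], [286.0, 256.0]]
wrist collar [[267.0, 230.0], [282.0, 230.0]]
scene near bot [[437.0, 291.0], [441.0, 295.0]]
scene near top [[441.0, 281.0], [445.0, 285.0]]
scene far top [[426.0, 286.0], [430.0, 290.0]]
scene pad near tip [[433.0, 293.0], [436.0, 297.0]]
scene pad far tip [[427.0, 295.0], [430.0, 299.0]]
scene pad near z108 [[437.0, 282.0], [440.0, 286.0]]
scene pad near z140 [[440.0, 272.0], [444.0, 276.0]]
scene collar [[429.0, 296.0], [433.0, 300.0]]
```

The visible finger ends meet the handle's top edge at row 238 in the wrist view. Their apparent depth, from 92 px for a 57 mm opening, also puts the tips about 36 mm above the reported TCP. So the fingers shut just above the handle. I'll open fully, which is wide enough to straddle the stand either way, and go lower with a look.

apply_moves(targets=[[[0,0,0],[0,-15,0],0.3],[[0,0,0],[0,-15,0],0.6],[[0,0,0],[0,-15,0],1],[[0,0,0],[0,-15,0],1],[[0,0,0],[0,-15,0],1],[[0,0,0],[0,-15,0],1],[[0,0,0],[0,-15,0],1],[[0,0,0],[0,-10,0],1]])

```text
clock: 5.25
tool_pos: [501.6, 265.8, 82.3]
orientation: [[0.907, 0.001, 0.422], [-0.422, 0.0, 0.907], [0.001, -1.0, 0.001]]
force: [-0.5, 0.6, 0.2]
gripper_width: 61.3
```

```bash
python3 - <<'E'
from h import *
go(502,265,50,65)
im,c=save('wrist','pics/w5.png'); sc,_=save('scene','pics/s5.png')
s=r.observe();p=np.array(s['tool_pos']);z=np.array([.422,.907,0]);x=np.array([.907,-.422,0])
w=s['gripper_width']/2
for h in (0,20,36): print(h,np.round(proj('wrist',[p-w*z+[0,0,h]-8*x,p+w*z+[0,0,h]-8*x],c)).tolist(),np.round(proj('scene',[p-w*z+[0,0,h],p+w*z+[0,0,h]])).tolist())
cv2.imwrite('pics/w5v.png',np.hstack([cv2.resize(im[150:310,160:400,::-1],(450,300)),cv2.resize(sc[200:330,350:500,::-1],(346,300))]))
E
```

```text
t 5.25 pos [501.6 265.8  82.3] yaw 65.03 F [-0.5  0.6  0.2] w 61.3
turn [-0.001  0.001  0.001] shift [ 0.7 32.3 -0.6]
0 [[228.0, 221.0], [319.0, 221.0]] [[423.0, 282.0], [443.0, 305.0]]
20 [[223.0, 228.0], [323.0, 228.0]] [[425.0, 276.0], [445.0, 299.0]]
36 [[219.0, 235.0], [327.0, 235.0]] [[427.0, 271.0], [447.0, 295.0]]
```

View pics/w5v.png

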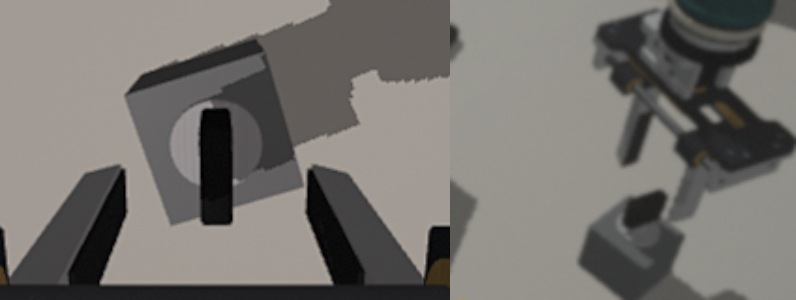

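The scene view also puts the finger ends 36 mm above the reported TCP, at (429,271) and (452,295) against predictions of (427,271) and (447,295). So I'll grip at TCP z≈40.

apply_moves(targets=[[[0,0,0],[0,0,0],0.6],[[0,0,0],[0,12,0],0.6],[[0,0,0],[0,22,0],0.6],[[0,0,0],[0,30,0],0.6],[[0,0,0],[0,36,0],0.6],[[0,0,0],[0,42,0],0.3],[[0,0,0],[0,42,0],0],[[0,0,0],[0,42,0],0]], newtons=30)

```text
clock: 6.15
tool_pos: [501.2, 265.6, 39.8]
orientation: [[0.907, 0.0, 0.422], [-0.422, -0.0, 0.907], [0.0, -1.0, -0.0]]
force: [-0.1, 0.1, 0.0]
gripper_width: 35.8
```

apply_moves(targets=[[[0,0,0],[0,0,0],0],[[0,0,0],[0,0,0],0],[[0,0,0],[0,0,0],0],[[0,0,0],[0,0,0],0],[[0,0,0],[0,0,0],0],[[0,0,0],[0,0,0],0],[[0,0,0],[0,0,0],0],[[0,0,0],[0,0,0],0]], newtons=30)

```text
clock: 6.95
tool_pos: [501.4, 265.7, 40.2]
orientation: [[0.907, 0.001, 0.422], [-0.422, 0.0, 0.907], [0.001, -1.0, 0.001]]
force: [-0.1, -0.2, 3.1]
gripper_width: 11.8
```

```bash
python3 - <<'E'
from h import *
go(502,265,40,65)
E
```

```text
t 6.95 pos [501.4 265.7  40.2] yaw 65.03 F [-0.1 -0.2  3.1] w 11.8
turn [-0.001  0.001  0.001] shift [ 0.9  0.2 -0.4]
```

```bash
python3 - <<'E'
from h import *
c,k=K('wrist'); c=dict(c); p=np.array(r.observe()['tool_pos'])
R=np.array(c['R']); c['t']=np.array(c['t'])-R@np.array([0,0,82.2-p[2]])
im=cv2.imread('pics/w5.png'); g=cv2.cvtColor(im,cv2.COLOR_BGR2GRAY)
sub=(g[195:285,255:296]<50).astype(np.uint8); n,l,st,ce=cv2.connectedComponentsWithStats(sub); i=1+np.argmax(st[1:,4]); print(st[i])
ys,xs=np.where(l==i); ys=ys+195; xs=xs+255
y0,y1=ys.min()-.5,ys.max()+.5
x=np.array([.907,-.422,0]);z=np.array([.422,.907,0])
for nm,row,h,e in(('near bot',y0,74,-19),('far top',y1,108,19)):
    col=xs[abs(ys-row)<4].mean(); P=ray('wrist',(col,row),h,(c,k))[0]-[p[0],p[1],0]
    print(nm,row,col,'rod offset along x',P@x-e,'z',P@z)
# collar
m=g.astype(float); cv2.imwrite('pics/c5.png',im[190:260,240:310])
C=proj('wrist',[[p[0],p[1],65]],(c,k)); print(C)
sub=g[185:260,235:320]; b=(sub>135).astype(np.uint8)
print(sub[20:60:4,:][:, ::4])
E
```

```text
[  11   13   18   62 1034]
near bot 207.5 274.87719298245617 rod offset along x 1.300875072151232 z 0.37526062559072376
far top 269.5 275.0 rod offset along x -0.3828899107258543 z 0.4120601195946656
[[274.41733551 226.3199856 ]]
[[102 102 101 101 101 100 100  86 136 154  87  88  82  61  56  58  58  58
   57  97  95  94]
 [103 102 102 102 102 101 122 146  92   0   3   4  83  87  80  56  57  58
   56  89  94  96]
 [102 101 102 101 101 120 146 145  33   5   8   6  73  87  87  74  57  57
   57  62  95  95]
 [102 101 101 101  96 147 145 144   0   8   8   8  50  87  86  86  56  57
   58  56  95  95]
 [101 101 101 100 126 143 146 144   0  11  13  10  32  87  85  85  65  56
   56  56  98  94]
 [103 102 100 100 140 144 145 144   0  14  12   8  27  86  85  85  74  58
   57  57  74  92]
 [154 100 100 100 141 143 143 143   0   8   6   8  34  85  85  86  76  58
   58  57  49 159]
 [159  98  99 100 121 144 144 143   0  11  10  14  14  86  85  86  63  56
   57  57  52 161]
 [157 116 100  99  98 144 144 142   0  11  11  11  15  85  85  87  55  56
   54  80  96 146]
 [156 162  99 100  99 113 145 140   0  14   7   9  14  85  85  80  99 101
   97  95  95 100]]
```

apply_moves(targets=[[[0,0,0],[0,-15,0],0],[[0,0,0],[0,-40,0],0],[[0,0,0],[0,-70,0],0],[[0,0,0],[0,-95,0],0],[[0,0,0],[0,-100,0],0],[[0,0,0],[0,-100,0],0],[[0,0,0],[0,-100,0],0],[[0,0,0],[0,-100,0],0]], newtons=45)

```text
clock: 7.75
tool_pos: [499.9, 265.1, 137.5]
orientation: [[0.907, -0.004, 0.422], [-0.422, -0.002, 0.907], [-0.003, -1.0, -0.003]]
force: [0.4, 0.9, -1.3]
gripper_width: 11.4
```

```bash
python3 - <<'E'
from h import *
go(644,15.9,140,8)
E
```

```text
t 7.75 pos [499.9 265.1 137.5] yaw 65.03 F [ 0.4  0.9 -1.3] w 11.4
turn [ 0.004  0.995 -0.001] shift [ 235.8   -2.6 -165.1]
```

apply_moves(targets=[[[0,0.12,0],[30,0,-21],0],[[0,0.995,0],[236,-2,-165],0],[[0,0.995,0],[236,-2,-165],0],[[0,0.995,0],[236,-2,-165],0],[[0,0.995,0],[236,-2,-165],0],[[0,0.995,0],[236,-2,-165],0],[[0,0.995,0],[236,-2,-165],0],[[0,0.995,0],[236,-2,-165],0]])

```text
clock: 8.55
tool_pos: [644.9, 14.7, 139.2]
orientation: [[0.137, -0.004, 0.991], [-0.991, 0.0, 0.137], [-0.001, -1.0, -0.004]]
force: [-0.4, -0.3, -2.0]
gripper_width: 11.9
```

```bash
python3 - <<'E'
from h import *
for i in range(4): go(644,15.9,115,8); im,c=save('wrist','pics/w6.png')
s=r.observe(); p=np.array(s['tool_pos']); print(proj('wrist',[[644.1,15.5,87],p-[0,0,22]],c))
cv2.imwrite('pics/w6v.png',cv2.resize(im[150:270,200:360,::-1],(640,480)))
E
```

```text
t 8.55 pos [644.9  14.7 139.2] yaw 7.87 F [-0.4 -0.3 -2. ] w 11.9
turn [ 0.004 -0.002 -0.001] shift [-1.3 24.2 -0.6]
t 8.6 pos [644.6  16.  139.8] yaw 8.11 F [-0.9  0.6 -0.7] w 11.7
turn [ 0.003  0.002 -0.001] shift [ 0.1 24.8 -0.6]
t 8.65 pos [644.6  16.9 140.4] yaw 8.18 F [ 0.2  0.4 -1.6] w 12.0
turn [ 0.003  0.003 -0.001] shift [ 0.9 25.4 -0.6]
t 8.7 pos [644.6  17.4 140.9] yaw 8.21 F [ 0.2  0.7 -1.4] w 11.7
turn [ 0.002  0.004 -0.001] shift [ 1.4 25.9 -0.8]
[[273.23648923 218.13283928]
 [274.08549172 225.45107185]]
```

View pics/w6v.png

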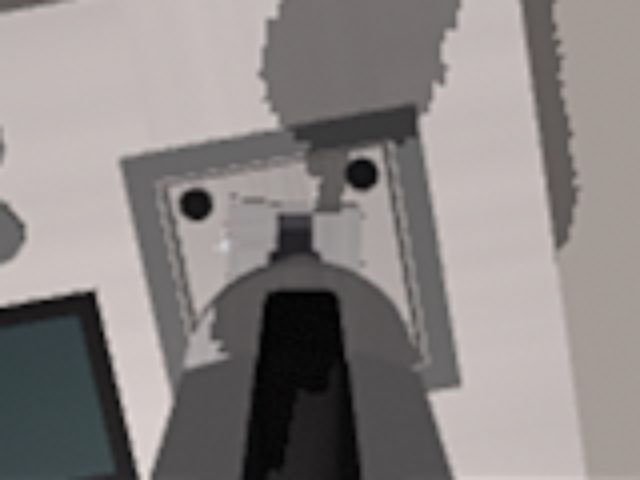

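apply_moves(targets=[[[0,0,0],[0,0,0],0],[[0,0,0],[0,0,0],0],[[0,0,0],[0,0,0],0],[[0,0,0],[0,0,0],0],[[0,0,0],[0,0,0],0],[[0,0,0],[0,0,0],0],[[0,0,0],[0,0,0],0],[[0,0,0],[0,0,0],0]])

```text
clock: 9.55
tool_pos: [645.4, 16.4, 141.8]
orientation: [[0.139, -0.0, 0.99], [-0.99, -0.0, 0.139], [0.0, -1.0, -0.0]]
force: [-0.0, -0.4, -0.7]
gripper_width: 11.7
```

```bash
python3 - <<'E'
from h import *
go(644,15.9,115,8); im,c=save('wrist','pics/w7.png'); 
g=cv2.cvtColor(im,cv2.COLOR_RGB2GRAY); D=[]
n,l,st,ce=cv2.connectedComponentsWithStats((g[185:215,240:310]<60).astype(np.uint8))
for i in range(1,n):
    if 25<st[i,4]<90: q=ce[i]+[240,185]; P=ray('wrist',q,85.5,c)[0]; D.append(P[:2]); print(st[i,4],q,np.round(P,1))
d=D[0]-D[1]; u=d/np.hypot(*d); 
if u[0]<0: u=-u
print('block yaw',np.degrees(np.arctan2(u[1],u[0])),'len',np.hypot(*d),'(39.3)'); m=(D[0]+D[1])/2; v=np.array([u[1],-u[0]])
print('centre',m+v*39.4/2)
for row in range(200,214,2):
    ln=g[row,260:290].astype(int); xs=np.where(ln<110)[0]+260; print(row,xs, np.round(ray('wrist',(xs.mean(),row),87,c)[0],1) if len(xs) else '')
E
```

```text
t 9.55 pos [645.4  16.4 141.8] yaw 8.02 F [-0.  -0.4 -0.7] w 11.7
turn [0. 0. 0.] shift [ 0.3 26.8 -1.4]
44 [289.11363636 191.79545455] [656.1  40.8  85.5]
45 [247.8        199.22222222] [619.1  28.6  85.5]
block yaw 18.321594914445562 len 38.963449895897845 (39.3)
centre [643.77061669  15.98178875]
200 [278 279 280 281 282 283] [649.2  32.3  87. ]
202 [268 269 270 271 272 273 274 275 276] [641.7  29.4  87. ]
204 [268 269 270 271 272 273 274 275 276] [642.   27.5  87. ]
206 [268 269 270 271 272 273 274 275 276] [642.2  25.6  87. ]
208 [268 269 270 271 272 273 274 275 276] [642.5  23.7  87. ]
210 [268 269 270 271 272 273 274 275 276] [642.7  21.9  87. ]
212 [266 267 268 269 270 271 272 273 274 275 276 277 278 279] [643.5  20.   87. ]
```

apply_moves(targets=[[[0,0.007,0],[0,5,-2],0],[[0,0.007,0],[0,12,-2],0],[[0,0.007,0],[0,20,-2],0],[[0,0.007,0],[0,25,-2],0],[[0,0.007,0],[0,30,-2],0],[[0,0.007,0],[0,33,-2],0],[[0,0.007,0],[0,35,-2],0],[[0,0.007,0],[0,35,-2],0]])

```text
clock: 10.4
tool_pos: [643.3, 16.2, 106.5]
orientation: [[0.133, -0.0, 0.991], [-0.991, -0.0, 0.133], [0.0, -1.0, -0.0]]
force: [0.2, 0.1, -2.0]
gripper_width: 11.4
```

apply_moves(targets=[[[0,0,0],[0,0,0],0],[[0,0,0],[0,0,0],0],[[0,0,0],[0,0,0],0],[[0,0,0],[0,0,0],0],[[0,0,0],[0,0,0],0],[[0,0,0],[0,0,0],0],[[0,0,0],[0,0,0],0],[[0,0,0],[0,0,0],0]])

```text
clock: 11.2
tool_pos: [643.4, 16.1, 106.7]
orientation: [[0.133, -0.0, 0.991], [-0.991, -0.0, 0.133], [0.0, -1.0, -0.0]]
force: [-0.2, -0.3, -1.3]
gripper_width: 11.8
```

```bash
python3 - <<'E'
from h import *
go(643.4,16.4,100,7.6)
E
```

```text
t 11.2 pos [643.4  16.1 106.7] yaw 7.62 F [-0.2 -0.3 -1.3] w 11.8
turn [0. 0. 0.] shift [-0.3  6.7  0.1]
```

apply_moves(targets=[[[0,0,0],[0,1,0],0],[[0,0,0],[0,2,0],0],[[0,0,0],[0,3,0],0],[[0,0,0],[0,4,0],0],[[0,0,0],[0,4.5,0],0],[[0,0,0],[0,5,0],0],[[0,0,0],[0,5,0],0],[[0,0,0],[0,5,0],0]])

```text
clock: 12.0
tool_pos: [643.4, 16.1, 101.8]
orientation: [[0.133, 0.0, 0.991], [-0.991, -0.0, 0.133], [0.0, -1.0, 0.0]]
force: [0.3, 0.2, -1.5]
gripper_width: 11.8
```

apply_moves(targets=[[[0,0,0],[0,1,0],0],[[0,0,0],[0,2,0],0],[[0,0,0],[0,3,0],0],[[0,0,0],[0,4,0],0],[[0,0,0],[0,4,0],0],[[0,0,0],[0,4,0],0],[[0,0,0],[0,4,0],0],[[0,0,0],[0,4,0],0]])

```text
clock: 12.8
tool_pos: [643.4, 16.2, 97.9]
orientation: [[0.133, 0.0, 0.991], [-0.991, -0.0, 0.133], [0.0, -1.0, 0.0]]
force: [0.2, 0.4, -1.7]
gripper_width: 11.7
```

The rod is below the riding level with no force, so the pin has entered. Next, down toward the ledge (expected at TCP≈88).

apply_moves(targets=[[[0,0,0],[0,2,0],0],[[0,0,0],[0,4,0],0],[[0,0,0],[0,6,0],0],[[0,0,0],[0,7,0],0],[[0,0,0],[0,8,0],0],[[0,0,0],[0,8.5,0],0],[[0,0,0],[0,8.5,0],0],[[0,0,0],[0,8.5,0],0]])

```text
clock: 13.6
tool_pos: [643.4, 16.1, 89.3]
orientation: [[0.133, 0.0, 0.991], [-0.991, -0.0, 0.133], [0.0, -1.0, 0.0]]
force: [0.4, 0.6, -2.1]
gripper_width: 11.6
```

apply_moves(targets=[[[0,0,0],[0,0.5,0],0],[[0,0,0],[0,1,0],0],[[0,0,0],[0,1.5,0],0],[[0,0,0],[0,2,0],0],[[0,0,0],[0,2,0],0],[[0,0,0],[0,2,0],0],[[0,0,0],[0,2,0],0],[[0,0,0],[0,2,0],0]])

```text
clock: 14.4
tool_pos: [643.6, 16.2, 87.9]
orientation: [[0.133, 0.001, 0.991], [-0.991, -0.0, 0.133], [0.0, -1.0, 0.001]]
force: [-2.0, 0.5, 3.4]
gripper_width: 11.6
```

apply_moves(targets=[[[0,0.06,0],[0,-0.3,0],0],[[0,0.13,0],[0,-0.3,0],0],[[0,0.2,0],[0,-0.3,0],0],[[0,0.27,0],[0,-0.3,0],0],[[0,0.34,0],[0,-0.3,0],0],[[0,0.41,0],[0,-0.3,0],0],[[0,0.48,0],[0,-0.3,0],0],[[0,0.52,0],[0,-0.3,0],0]])

```text
clock: 15.2
tool_pos: [644.3, 16.0, 87.9]
orientation: [[-0.379, 0.002, 0.925], [-0.925, -0.0, -0.379], [-0.001, -1.0, 0.002]]
force: [1.2, 0.0, 2.0]
gripper_width: 11.6
```

```bash
python3 - <<'E'
from h import *
go(643.4,16.4,88,-22); print(r.observe()['torque'])
E
```

```text
t 15.2 pos [644.3  16.   87.9] yaw -22.29 F [1.2 0.  2. ] w 11.6
turn [-0.002 -0.005 -0.001] shift [ 0.  -0.1 -0.9]
[-0.01464409 -0.13879229 -0.01152614]
```

apply_moves(targets=[[[0,0.065,0],[0,0.1,0],0],[[0,0.13,0],[0,0.3,0],0],[[0,0.195,0],[0,0.6,0],0],[[0,0.26,0],[0,0.8,0],0],[[0,0.325,0],[0,1.1,0],0],[[0,0.39,0],[0,1.3,0],0],[[0,0.455,0],[0,1.5,0],0],[[0,0.52,0],[0,1.8,0],0]])

```text
clock: 16.0
tool_pos: [644.4, 15.8, 87.2]
orientation: [[-0.789, 0.003, 0.614], [-0.614, -0.001, -0.789], [-0.002, -1.0, 0.002]]
force: [-0.4, -0.1, 5.5]
gripper_width: 11.5
```

```bash
python3 - <<'E'
from h import *
go(643.4,16.4,88,-82); print(r.observe()['torque'])
E
```

```text
t 16.0 pos [644.4  15.8  87.2] yaw -52.13 F [-0.4 -0.1  5.5] w 11.5
turn [-0.002  0.521 -0.003] shift [ 0.4 -0.8 -1.1]
[-0.08907652  0.15708011  0.08303815]
```

apply_moves(targets=[[[0,0.06,0],[0,0.1,0],0],[[0,0.12,0],[0,0.3,0],0],[[0,0.18,0],[0,0.5,0],0],[[0,0.24,0],[0,0.7,0],0],[[0,0.3,0],[0,0.9,0],0],[[0,0.36,0],[0,1.1,0],0],[[0,0.42,0],[0,1.3,0],0],[[0,0.48,0],[0,1.5,0],0]])

```text
clock: 16.8
tool_pos: [644.2, 16.2, 85.0]
orientation: [[-0.984, 0.002, 0.18], [-0.18, 0.0, -0.984], [-0.002, -1.0, 0.0]]
force: [0.0, 0.2, 3.3]
gripper_width: 11.6
```

```bash
python3 - <<'E'
from h import *
go(643.4,16.4,88,-82); print(r.observe()['torque'])
E
```

```text
t 16.8 pos [644.2  16.2  85. ] yaw -79.61 F [0.  0.2 3.3] w 11.6
turn [-0.     0.042 -0.002] shift [ 0.8 -3.  -0.3]
[ 0.04360698  0.03845358 -0.03905103]
```

apply_moves(targets=[[[0,0.03,0],[0,0.2,0],0],[[0,0.06,0],[0,0.3,0],0],[[0,0.09,0],[0,0.4,0],0],[[0,0.12,0],[0,0.5,0],0],[[0,0.14,0],[0,0.5,0],0],[[0,0.14,0],[0,0.5,0],0],[[0,0.14,0],[0,0.5,0],0],[[0,0.14,0],[0,0.5,0],0]])

```text
clock: 17.6
tool_pos: [644.2, 16.4, 84.6]
orientation: [[-0.999, 0.002, 0.045], [-0.045, 0.0, -0.999], [-0.002, -1.0, -0.0]]
force: [0.2, 0.5, 5.2]
gripper_width: 12.0
```

```bash
python3 - <<'E'
from h import *
go(643.4,16.4,88,-82); print(r.observe()['torque'])
E
```

```text
t 17.6 pos [644.2  16.4  84.6] yaw -87.45 F [0.2 0.5 5.2] w 12.0
turn [-0.    -0.095 -0.002] shift [ 0.8 -3.4 -0.1]
[ 0.20119909 -0.04557018  0.1868492 ]
```

apply_moves(targets=[[[0,0.02,0],[0,0,0],0],[[0,0.04,0],[0,0,0],0],[[0,0.06,0],[0,0,0],0],[[0,0.08,0],[0,0,0],0],[[0,0.08,0],[0,0,0],0],[[0,0.08,0],[0,0,0],0],[[0,0.08,0],[0,0,0],0],[[0,0.08,0],[0,0,0],0]])

```text
clock: 18.4
tool_pos: [644.2, 16.3, 84.6]
orientation: [[-0.999, 0.002, -0.035], [0.035, -0.0, -0.999], [-0.002, -1.0, -0.0]]
force: [0.6, 1.6, 4.4]
gripper_width: 11.9
```

```bash
python3 - <<'E'
from h import *
go(643.4,16.4,88,-82); print(r.observe()['torque'])
E
```

```text
t 18.4 pos [644.2  16.3  84.6] yaw -92.0 F [0.6 1.6 4.4] w 11.9
turn [-0.    -0.175 -0.002] shift [ 0.8 -3.4 -0.1]
[ 0.17726344 -0.00891863  0.38340392]
```

The turn is at its stop: the torque rises with no further descent, and the tip at 62.4 mm matches the expected 62 mm. Now I'll pull up.

apply_moves(targets=[[[0,-0.03,0],[0,-1,0],0],[[0,-0.03,0],[0,-2,0],0],[[0,-0.03,0],[0,-3,0],0],[[0,-0.03,0],[0,-4,0],0],[[0,-0.03,0],[0,-5,0],0],[[0,-0.03,0],[0,-6,0],0],[[0,-0.03,0],[0,-7,0],0],[[0,-0.03,0],[0,-8,0],0]])

```text
clock: 19.2
tool_pos: [641.9, 16.4, 87.4]
orientation: [[-1.0, -0.006, -0.006], [0.006, 0.001, -1.0], [0.006, -1.0, -0.001]]
force: [4.9, 1.1, -13.3]
gripper_width: 12.1
```

apply_moves(targets=[[[0,0,0],[-0.5,-1.5,0],0],[[0,0,0],[-1,-3,0],0],[[0,0,0],[-1.5,-4.5,0],0],[[0,0,0],[-1.5,-6,0],0],[[0,0,0],[-1.5,-7.5,0],0],[[0,0,0],[-1.5,-9,0],0],[[0,0,0],[-1.5,-10.5,0],0],[[0,0,0],[-1.5,-12,0],0]])

```text
clock: 20.0
tool_pos: [643.9, 16.1, 103.4]
orientation: [[-1.0, -0.002, -0.006], [0.006, -0.0, -1.0], [0.002, -1.0, 0.0]]
force: [-2.7, 0.0, -12.3]
gripper_width: 11.5
```

apply_moves(targets=[[[0,0,0],[0,-4,0],0],[[0,0,0],[0,-9,0],0],[[0,0,0],[0,-15,0],0],[[0,0,0],[0,-21,0],0],[[0,0,0],[0,-27,0],0],[[0,0,0],[0,-33,0],0],[[0,0,0],[0,-38,0],0],[[0,0,0],[0,-42,0],0]])

```text
clock: 20.8
tool_pos: [646.6, 15.7, 148.1]
orientation: [[-1.0, 0.005, -0.007], [0.007, -0.001, -1.0], [-0.005, -1.0, 0.001]]
force: [-0.3, 0.1, -5.4]
gripper_width: 11.9
```

apply_moves(targets=[[[0,0,0],[0,-5,0],0],[[0,0,0],[0,-10,0],0],[[0,0,0],[0,-15,0],0],[[0,0,0],[0,-20,0],0],[[0,0,0],[0,-20,0],0],[[0,0,0],[0,-20,0],0],[[0,0,0],[0,-20,0],0],[[0,0,0],[0,-20,0],0]])

```text
clock: 21.6
tool_pos: [644.7, 16.2, 165.3]
orientation: [[-1.0, -0.001, -0.006], [0.006, -0.0, -1.0], [0.001, -1.0, 0.0]]
force: [0.1, 0.2, -6.1]
gripper_width: 12.1
```

```bash
python3 - <<'E'
from h import *
go(504,-277,160,-90); sc,_=save('scene','pics/s8.png')
cv2.imwrite('pics/s8v.png',cv2.resize(sc[150:330,190:400,::-1],(700,600)))
im=cv2.imread('pics/top.png') # refine tray from first top picture: black mat
g=im[190:260,285:355].max(2); n,l,st,ce=cv2.connectedComponentsWithStats((g<50).astype(np.uint8)); i=1+np.argmax(st[1:,4]); ys,xs=np.where(l==i)
b=cv2.minAreaRect(np.c_[xs+285,ys+190].astype(np.float32)); P=ray('top',cv2.boxPoints(b),5); print(np.round(P,1).tolist(),P.mean(0))
E
```

```text
t 21.6 pos [644.7  16.2 165.3] yaw -90.35 F [ 0.1  0.2 -6.1] w 12.1
turn [-0.    -0.006  0.001] shift [138.8   5.4 294. ]
[[556.9, -216.9, 5.0], [567.6, -331.5, 5.0], [455.8, -338.9, 5.0], [445.6, -225.7, 5.0]] [ 506.49472546 -278.25038352    5.        ]
```

View pics/s8v.png

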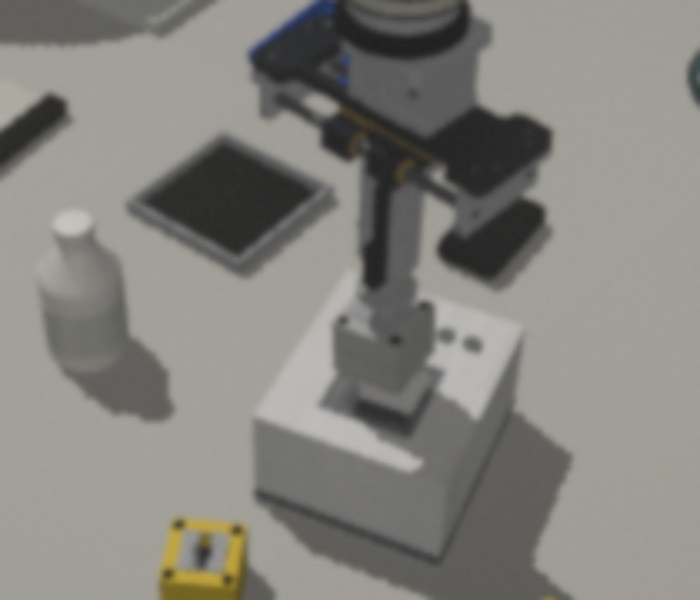

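The block hangs clear above the heater, screwed on the rod. Next is the tray at (505,-278).

apply_moves(targets=[[[0,0,0],[4,0,9],0],[[0,0,0],[13,0,28],0],[[0,0,0],[26,0,55],0],[[0,0,0],[40,0,84],0],[[0,0,0],[54,0,114],0],[[0,0,0],[68,0,144],0],[[0,0,0],[82,0,174],0],[[0,0,0],[96,0,204],0]])

```text
clock: 22.45
tool_pos: [546.4, -189.0, 166.0]
orientation: [[-1.0, 0.0, -0.007], [0.007, -0.001, -1.0], [-0.0, -1.0, 0.001]]
force: [0.7, 0.3, -5.2]
gripper_width: 11.8
```

apply_moves(targets=[[[0,0,0],[14,0,30],0],[[0,0,0],[25,0,53],0],[[0,0,0],[34,0,72],0],[[0,0,0],[40,0,84],0],[[0,0,0],[42,0,89],0],[[0,0,0],[42,0,89],0],[[0,0,0],[42,0,89],0],[[0,0,0],[42,0,89],0]])

```text
clock: 23.25
tool_pos: [505.6, -275.0, 165.8]
orientation: [[-1.0, 0.0, -0.005], [0.005, 0.0, -1.0], [-0.0, -1.0, -0.0]]
force: [0.1, 0.7, -5.3]
gripper_width: 11.9
```

```bash
python3 - <<'E'
from h import *
go(505,-278,60,-90)
E
```

```text
t 23.25 pos [ 505.6 -275.   165.8] yaw -90.27 F [ 0.1  0.7 -5.3] w 11.9
turn [ 0.    -0.005 -0.   ] shift [  0.6 105.8   3. ]
```

Down to TCP≈58 (underside about 14 mm), then slowly.

apply_moves(targets=[[[0,0,0],[0,10,2],0],[[0,0,0],[0,28,2],0],[[0,0,0],[0,48,2],0],[[0,0,0],[0,66,2],0],[[0,0,0],[0,82,2],0],[[0,0,0],[0,95,2],0],[[0,0,0],[0,103,2],0],[[0,0,0],[0,107,2],0]])

```text
clock: 24.05
tool_pos: [504.7, -277.6, 57.6]
orientation: [[-1.0, -0.001, -0.006], [0.006, 0.001, -1.0], [0.001, -1.0, -0.001]]
force: [-0.9, -0.0, -5.1]
gripper_width: 11.6
```

apply_moves(targets=[[[0,0,0],[0,0.5,0],0],[[0,0,0],[0,1.2,0],0],[[0,0,0],[0,2,0],0],[[0,0,0],[0,2.8,0],0],[[0,0,0],[0,3.6,0],0],[[0,0,0],[0,4.4,0],0],[[0,0,0],[0,5.2,0],0],[[0,0,0],[0,6,0],0]])

```text
clock: 24.85
tool_pos: [505.0, -278.0, 52.7]
orientation: [[-1.0, 0.0, -0.006], [0.006, -0.0, -1.0], [-0.0, -1.0, 0.0]]
force: [0.3, 0.2, -5.4]
gripper_width: 11.4
```

apply_moves(targets=[[[0,0,0],[0,0.6,0],0],[[0,0,0],[0,1.2,0],0],[[0,0,0],[0,1.8,0],0],[[0,0,0],[0,2.4,0],0],[[0,0,0],[0,3,0],0],[[0,0,0],[0,3.5,0],0],[[0,0,0],[0,4,0],0],[[0,0,0],[0,4,0],0]])

```text
clock: 25.65
tool_pos: [505.0, -278.1, 49.0]
orientation: [[-1.0, -0.0, -0.006], [0.006, -0.0, -1.0], [0.0, -1.0, 0.0]]
force: [-1.6, 0.2, -3.6]
gripper_width: 11.6
```

apply_moves(targets=[[[0,0,0],[0,0.4,0],0],[[0,0,0],[0,0.8,0],0],[[0,0,0],[0,1.2,0],0],[[0,0,0],[0,1.6,0],0],[[0,0,0],[0,1.8,0],0],[[0,0,0],[0,1.8,0],0],[[0,0,0],[0,1.8,0],0],[[0,0,0],[0,1.8,0],0]])

```text
clock: 26.45
tool_pos: [505.5, -278.2, 47.4]
orientation: [[-1.0, 0.001, -0.006], [0.006, -0.001, -1.0], [-0.001, -1.0, 0.001]]
force: [0.1, -0.2, -0.4]
gripper_width: 11.5
```

apply_moves(targets=[[[0,0,0],[0,0,0],0.15],[[0,0,0],[0,0,0],0.2],[[0,0,0],[0,0,0],0.3],[[0,0,0],[0,0,0],0.4],[[0,0,0],[0,0,0],0.5],[[0,0,0],[0,0,0],0.5],[[0,0,0],[0,0,0],0.5],[[0,0,0],[0,0,0],0.5]])

```text
clock: 27.25
tool_pos: [505.1, -278.0, 47.0]
orientation: [[-1.0, 0.0, -0.006], [0.006, -0.0, -1.0], [-0.0, -1.0, 0.0]]
force: [-0.5, 0.6, 0.2]
gripper_width: 47.3
```

apply_moves(targets=[[[0,0,0],[0,-8,0],0.5],[[0,0,0],[0,-20,0],0.5],[[0,0,0],[0,-40,0],0.5],[[0,0,0],[0,-65,0],0.5],[[0,0,0],[0,-90,0],0.5],[[0,0,0],[0,-115,0],0.5],[[0,0,0],[0,-130,0],0.5],[[0,0,0],[0,-130,0],0.5]])

```text
clock: 28.05
tool_pos: [506.6, -279.0, 181.0]
orientation: [[-1.0, 0.006, -0.006], [0.006, -0.004, -1.0], [-0.006, -1.0, 0.004]]
force: [0.7, 0.7, 0.8]
gripper_width: 46.8
```

```bash
python3 - <<'E'
from h import *
go(505,-278,60,-90); sc,_=save('scene','pics/s9.png'); w,c=save('wrist','pics/w9.png')
u=[int(v) for v in proj('wrist',[[505,-278,60]],c)[0]]; print(u)
print('tip-height check scene: handle top predicted',proj('scene',[[505,-278,5+20+90],[505,-278,5]]))
cv2.imwrite('pics/s9v.png',np.hstack([cv2.resize(sc[130:270,190:330,::-1],(400,400)),cv2.resize(w[max(u[1]-140,0):u[1]+60,u[0]-100:u[0]+100,::-1],(400,400))]))
E
```

```text
t 28.05 pos [ 506.6 -279.   181. ] yaw -90.35 F [0.7 0.7 0.8] w 46.8
turn [-0.004 -0.006 -0.006] shift [  2.3 121.   -1.5]
[274, 204]
tip-height check scene: handle top predicted [[257.77599811 179.07764602]
 [258.88906325 209.26232913]]
```

View pics/s9v.png

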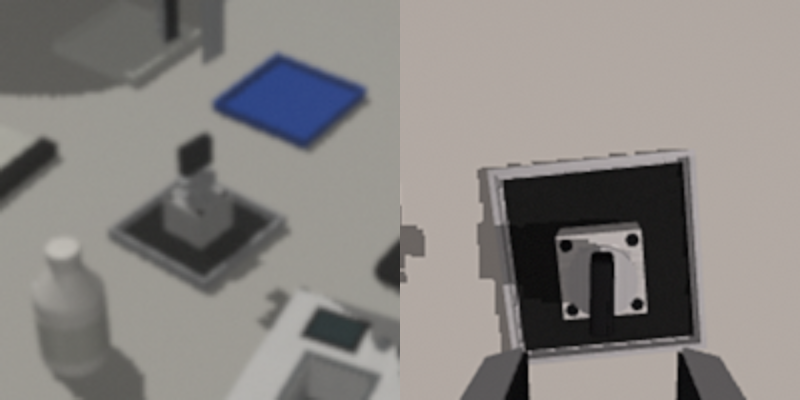

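The block stands upright at the middle of the black-floored steel tray with the rod in it, and the gripper is clear. I'll hand it in.

```bash
python3 -c "
from h import *
print(r.close_job())"
```

```text
the job is handed in; nothing more can be done
None
```

I handed the job in at about 28 s of the 72 s. The block stands in the black-floored steel tray with the rod still screwed in. No verdict was reported.

**What I did**
- **Rod:** I lifted it from its stand and lowered it straight into the slot, which was turned about 10° from the block's y axis. It touched the ledge at the expected height with about 5 N.
- **Screwing in:** I turned it clockwise about 95–100°. The torque then rose with no further descent, and the tip was at 62.4 mm against the expected 62 mm. Contact forces stayed around 5 N.
- **Pulling out and placing:** The block came out with about 13 N on the tool. I set it down near the tray's centre, lowered the rod until it carried almost no load, and let go.

**Last checks**
- The final scene and wrist pictures show the block upright near the middle of the tray with the rod in it, and the open gripper well above.
- I checked the rod's depth after release only by TCP height, force and eye.

**What disagreed**
- **First grasp missed:** Both cameras showed the finger ends about 36 mm above the reported TCP, so the first closing shut just above the handle without moving anything. I gripped 32 mm lower and it held.
- **Turn slightly past 90°:** The last few degrees may have been the handle giving a little in the grip at the stop.

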